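# Gauge a marble test coupon on the pedal stand

## Robot

A 6-joint arm with a two-finger parallel gripper is mounted at the origin on the work surface. World frame = base frame: x ahead of the robot, y to its left, z up, the work surface at z = 0. Lengths are in mm, angles in rad, forces in N, time in s.
With the tool pointing down it reaches from about 325 to 850 mm from the base axis. Payload 15.5 kg.
Tool frame: the origin (TCP) lies at the very end of the fingers, on their centre line; the grasp point (between the pads) lies 19 mm behind it; z points along the fingers, y is the direction in which the jaws open and shut (so a half turn about z gives the same grasp; the last joint's range is limited). The gripper opens to 91 mm and grips with 3 to 60 N. Pads are 32 mm wide; open, the fingers measure 118 mm over their backs; the gripper's body (76 mm by 178 mm) begins 60 mm behind the grasp point.
Start: joints at [1.179, 0.494, 1.345, -0, 1.302, -0.096], TCP at [182.784, 597.676, 213.915] pointing down, gripper open.
Joint ranges: [-2.91, 2.91], [-0.82, 2.16], [0.22, 2.67], [-1.22, 4.37], [0.12, 2.79], [-3.08, 3.08]. Speed limits (rad/s): [1.89, 1.89, 2.57, 3.01, 3.01, 3.01].

## Interface

Orientations are given as a unit quaternion [w, x, y, z].
In Python, from cell import ctrl gives the robot as it stands.
- The arm moves only by the tool move_arm, never from a script. Its argument "moves" is a list of rows, each a list of 2 entries, a list of its own where there are three numbers: the shift along the tool's x, y, z in units of 150 mm (1.0 is 150 mm), then the turn, a rotation vector about the tool's x, y, z in units of pi/2 rad (1.0 is pi/2 rad). A call has 1 to 20 rows; each row shifts and turns the commanded pose from where the row before left it, along the tool's axes as they then stand; what a row does not reach is not made up. A row lasts 1/10 s, in which the tool goes at most 50 mm and 8.59 degrees, less where a joint would pass 70% of its speed; a pose out of reach is approached as far as the arm can. A call with a number of a shift or a turn outside -1 to 1 is refused whole. A call with a gripper value outside its range is refused whole. "claw" is the gripper's target within -1 to 1 (fully open at 1, half-way at 0, shut at -1), set as the call begins (left out, the last holds). The fingers move at their own pace and stop on an object; "force" is the grip in N (left out, the last holds). Time passes only in rows, so rows that do not move let the fingers close. It gives the time, the measured TCP pose, the force and the opening at its end, in the units of the state.
- ctrl.observe(): the state, without advancing time (a new reading comes with each control period).
- ctrl.snapshot(name): name is "side" or "top"; returns a dict with "img" (420x560x3 uint8, red, green, blue), "range_z" (420x560 float32, mm along the optical axis (not along the pixel's ray), 0 where there is no reading), "intrinsics" (3x3 intrinsics, pixels), "rvec" (rotation vector, rad) and "tvec" (3), from world to camera coordinates, as OpenCV has them. Camera axes: x right, y down, z forward; pixel columns grow to the right and rows downward; lengths in mm; the calibration is good to about 2 mm. A picture is of the moment at which its call begins.
- ctrl.job_done(): hands the job in, once; it reports no verdict.
The state is a dict: "time": time; "joint_pos": joint angles; "qd": joint speeds; "tau": joint torques, N m; "position": TCP position; "tool_rot": TCP orientation; "contact_force": force on the tool from outside, world axes, zero at the start; "torque": the same for the moment, N m; "width": finger opening in mm.
Only numpy, scipy, OpenCV 4.12 (cv2) and the standard library are available. Lean on these libraries where they do the work, as an engineer would, in place of code of your own. Each camera call takes 0.05 s, during which the arm holds its last target. There are 200 camera calls.

## Task

Zero the measuring stand by turning its bezel knob until the pointer stands at the long zero mark, then lay the marble coupon flat and square on the anvil with its middle under the plunger and let go of it. Press the pedal right down to its stop and hold it there for a good second to take the reading, and let it spring up. Finally set the coupon down flat in the tray, without dropping it and with the dial still at zero, and leave the jar, brush and stone fragment where they are.

Things in the scene. Friction and masses are not known exactly. Their poses are not given: they have to be found in the camera images.
- stand: fixed measuring stand, base plate 230 x 380 x 20 mm. Origin at table height below the plunger; x points from its front (robot's side) to its back. At y=0 the steel anvil (100 x 56, top 45 up) and behind it a column (60 wide, front at x=65, 240 tall) whose arm (underside 190 up) holds the plunger. At y=+130 the pedal; at y=-150 the sloping console (90 wide, 104 long, middle at x=0, 90 up)
- anvil (a point): point on the anvil's top straight below the plunger, axes as the stand's. The plunger is an 18 mm rod, its end 52 mm above this point with the pedal up; it follows the pedal down 30 mm, to just over the coupon. Its 24 mm guide tube begins 80 mm above this point. So slide the coupon in from the front, the tool leaning 20 to 40 deg towards the front
- bezel (a joint): angle of the bezel knob in rad: 0 when its pointer stands at the long zero mark (at the upper end of the sloping face), positive when turned clockwise as seen facing the console; the end stops are at 1.5 each way; it stays where it is left
- bezel_grip (a point): point on the knob's axis in its black bar grip (50 long, 14 wide, 6 to 38 mm above the sloping face; this point 30 mm above it). z: the knob's axis, square to the face, leaning 24 deg from vertical to the stand's front. x: along the bar to its pointer end (white stripe). Turns with the knob
- pedal (a joint): angle of the spring pedal in rad: 0 up (at rest), 0.33 at its stop, where the plate is level; it springs back by itself. About 7 N at the pad to start it, 13 N to hold it down
- pedal_pad (a point): point on top of the pedal's ribbed black rubber pad (66 wide, 70 long), 90 mm in front of the hinge, 25 mm behind the pad's front end. Moves with the pedal, from 78 mm above the table to 49 mm at the stop. z square to the plate (72 wide, 120 long, hinged at its back end about the stand's y), x towards the hinge
- coupon: loose white marble coupon, a plain block 110 (x) x 45 (y) x 22 (z) mm, about 0.29 kg, lying flat; origin at the centre of its underside. Starts on the table to one side of the stand
- tray: fixed low white plastic tray, outside 180 (x) x 140 (y) x 25 high, walls and floor 5 mm thick; origin at the centre of its underside. On the other side of the stand from the coupon's start
- jar: bystander: lidded amber glass jar, 60 diameter, 85 high, origin at the centre of its underside
- brush: bystander: flat brush lying on the table
- fragment: bystander: rough lump of white marble about 70 x 55 x 45 mm, origin at the centre of its underside; rounded, with a smaller lump on top, so not to be taken for the plain coupon
There are look-alikes about, which are no part of the job. Leave any yellow look-alike of the coupon alone. Several things have the shape of the tray; the one meant has the colours described above.

How it is judged (in metres and radians):
On the way, in this order (a step that is already met when the one before it is completed fails the run):
1. the bezel pointer is at zero (within 0.1 rad) (value of joint bezel between -0.1 and 0.1 rad), for 0.2 s.
2. the coupon lies flat and square (within 0.2 rad) on the anvil, its middle within 15 mm of the plunger's axis, let go (horizontal distance between coupon and anvil below 0.015 m and angle between the x axis of coupon and the x axis of stand, either way round below 0.2 rad and z of coupon in the frame of anvil between -0.004 and 0.004 m and angle between coupon's own z axis and vertical below 0.08 rad and contact force between the fingers and coupon below 0.1 N), for 0.2 s.
3. the pedal is held at its stop (over 0.305 rad) for 0.7 s with the coupon on the anvil (value of joint pedal above 0.305 rad and horizontal distance between coupon and anvil below 0.015 m and angle between the x axis of coupon and the x axis of stand, either way round below 0.2 rad and z of coupon in the frame of anvil between -0.004 and 0.004 m and angle between coupon's own z axis and vertical below 0.08 rad), for 0.7 s.
At the end, for the whole second after the job is handed in: the coupon lies flat (within 0.08 rad), released and still, on the tray's floor (underside less than 10 mm above the tray's underside), its middle within 70 mm of the tray's, the pedal is up (below 0.04 rad) and the bezel pointer still at zero (within 0.1 rad) (all of step 1 and horizontal distance between coupon and tray below 0.07 m and z of coupon in the frame of tray between 0 and 0.01 m and angle between coupon's own z axis and vertical below 0.08 rad and linear speed of coupon below 0.02 m/s and contact force between the fingers and coupon below 0.1 N and value of joint pedal below 0.04 rad); the robot touches nothing.
It fails at once if the jar is shifted by more than 20 mm (distance of jar from where it was at the start of the episode above 0.02 m).
It fails at once if the brush is shifted by more than 20 mm (distance of brush from where it was at the start of the episode above 0.02 m).
It fails at once if the fragment is shifted by more than 20 mm (distance of fragment from where it was at the start of the episode above 0.02 m).
It fails at once if the coupon is dropped into the tray (out of the fingers over the tray with its underside's middle more than 20 mm above the tray's floor) (horizontal distance between coupon and tray below 0.12 m and z of coupon in the frame of tray above 0.025 m and contact force between the fingers and coupon below 0.1 N).
It also fails if it takes over 72 s, if anything falls off the work surface, if the arm or the gripper's body presses on something with over 40 N, if the wrist force passes 120 N, or if a joint passes its speed limit or range.

## Working session

There is one attempt and no reset: what is moved stays moved. The work goes in short steps, Python scripts to look and compute and a tool call to move; the robot and the scene stay as the last step left them, time stands still between calls to the robot, and variables do not carry over. Pictures are saved under pics/ and viewed, about 8 in all and at most 12, crops included, and the job is handed in when it is done.

Besides the shell and the picture viewer there is one more tool, called after "Call:" in YAML: its name, and indented under it one key for each argument. move_arm: Moves the arm, as the interface text tells. Its arguments: {"type":"object","properties":{"moves":{"type":"array"},"claw":{"type":"number"},"force":{"type":"number"}},"required":["moves"]}

```bash
mkdir -p pics; ls
cat > h.py <<'E'
import numpy as np, cv2
from cell import ctrl
from scipy.spatial.transform import Rotation as R
def snap(n):
    s=ctrl.snapshot(n); Rm=cv2.Rodrigues(np.array(s['rvec'],float))[0]
    K=np.array(s['intrinsics']); t=np.array(s['tvec'],float).ravel(); z=s['range_z']
    v,u=np.mgrid[:z.shape[0],:z.shape[1]]
    c=np.stack([(u-K[0,2])/K[0,0]*z,(v-K[1,2])/K[1,1]*z,z],-1)
    s['P']=(c-t)@Rm; s['K']=K;s['R']=Rm;s['t']=t
    return s
def save(n,img): cv2.imwrite(n,cv2.cvtColor(np.ascontiguousarray(img),cv2.COLOR_RGB2BGR))
def ray(s,u,v,h):
    d=s['R'].T@np.array([(u-s['K'][0,2])/s['K'][0,0],(v-s['K'][1,2])/s['K'][1,1],1]); o=-s['R'].T@s['t']
    return o+d*(h-o[2])/d[2]
def proj(s,p): 
    c=s['R']@np.array(p,float)+s['t']; q=s['K']@c; return q[:2]/q[2]
E
python3 - <<'E'
from h import *
import pickle
for n in('top','side'):
    s=snap(n); save(f'pics/{n}0.png',s['img']); pickle.dump(s,open(f'{n}0.pkl','wb')); print(n,s['K'].tolist(),-s['R'].T@s['t'],s['R'].round(2).tolist())
print(ctrl.observe())
E
```

```text
pics
top [[452.691805433584, 0.0, 280.98058810252223], [0.0, 452.691805433584, 201.6338255484879], [0.0, 0.0, 1.0]] [ 378.39397939   69.67849123 1132.44055941] [[-0.02, -1.0, 0.01], [-0.99, 0.02, -0.13], [0.13, -0.01, -0.99]]
side [[465.9089861110057, 0.0, 273.1262961208173], [0.0, 465.9089861110057, 208.22400054940266], [0.0, 0.0, 1.0]] [ -47.67215412 -688.49611761  727.01912116] [[0.81, -0.58, -0.01], [-0.32, -0.44, -0.84], [0.49, 0.68, -0.54]]
{'time': 0.1, 'joint_pos': array([ 1.17850851e+00,  4.94105649e-01,  1.34606840e+00,  1.02132117e-05,
        1.30248510e+00, -9.54987662e-02]), 'qd': array([-0.00060436, -0.00034603, -0.00202524,  0.00048345,  0.00027437,
        0.00017718]), 'tau': array([ 2.45093506e-03, -8.80241132e+01, -3.82540154e+01,  7.10051134e-02,
        4.82970988e-02,  6.16630177e-05]), 'position': array([182.64556857, 597.36503067, 213.40772229]), 'tool_rot': array([-1.33547689e-04,  1.47851814e-01,  9.89009381e-01, -5.16278366e-04]), 'contact_force': array([ 0.12743256, -0.20907263,  0.08156523]), 'torque': array([-0.01318229, -0.02856947, -0.0084949 ]), 'width': 91.19298228796124}
```

View pics/top0.png

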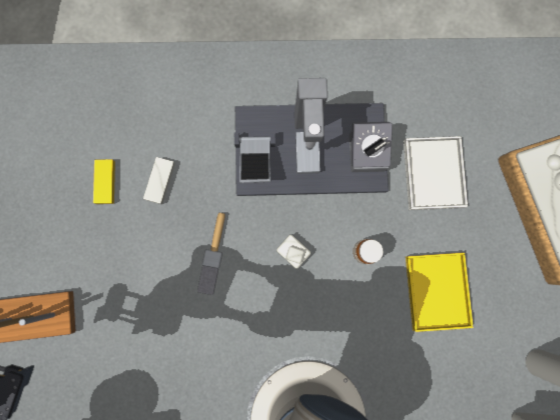

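View pics/side0.png

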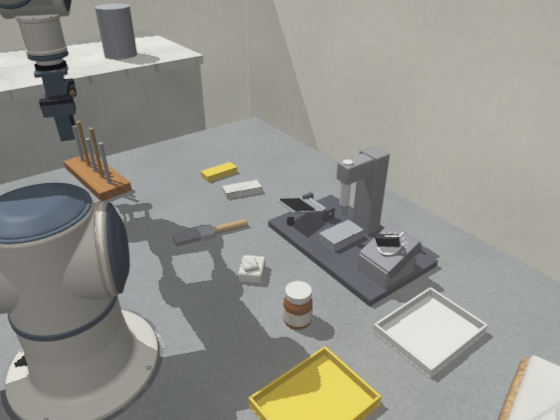

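Coupon candidates in the top view: white plain block (159,180), yellow block (103,181) and the lumpy fragment (294,251). The white plain block fits. Tray candidates: white (437,173) and yellow (440,290). The white one fits.

Run:
```python
from h import *
import pickle
s=pickle.load(open('top0.pkl','rb')); P=s['P']; im=s['img'].astype(int); hsv=cv2.cvtColor(s['img'],cv2.COLOR_RGB2HSV)
def rect(pts):
    r=cv2.minAreaRect(np.float32(pts)); b=cv2.boxPoints(r); return np.round(r[0],1),np.round(r[1],1),round(r[2],2),b.round(0).tolist()
def reg(u0,v0,u1,v1,m):
    k=np.zeros(m.shape,bool);k[v0:v1,u0:u1]=m[v0:v1,u0:u1]
    c=max(cv2.findContours(k.astype('u1'),0,1)[0],key=cv2.contourArea); q=np.zeros(m.shape,'u1');cv2.drawContours(q,[c],-1,1,-1); return (q>0),c[:,0]
def rc(name,a,m,h):
    q,c=reg(*a,m); print(name,rect([ray(s,u,v,h)[:2] for u,v in c]),'z',np.percentile(P[q][:,2],[10,50,90]).round(1))
wh=(hsv[...,1]<50)&(hsv[...,2]>165)
rc('coupon',(135,145,185,215),wh,22)
rc('tray',(400,125,475,220),(hsv[...,2]>140)&(hsv[...,1]<50),25)
# base: z 12..30
z=P[...,2]; k=(z>12)&(z<200)
q,c=reg(215,85,398,205,k&(hsv[...,2]<110)); print('base',rect([ray(s,u,v,20)[:2] for u,v in c]))
a=(abs(z-45)<5); q,c=reg(290,125,325,180,a); print('anvil',rect(P[q][:,:2]),P[q].mean(0))
# pedal pad
q,c=reg(236,145,276,186,(hsv[...,2]<40)); p=P[q]; print('pad',p.mean(0),rect(p[:,:2]),p[:,2].min(),p[:,2].max())
print('jar',P[251,371],'frag',P[251,294], 'brush', P[283,210])
b=cv2.resize(s['img'][100:190,335:405],(560,720)[:2] if 0 else (467,600),interpolation=cv2.INTER_CUBIC)
c2=cv2.resize(s['img'][145:215,130:180],(300,420),interpolation=cv2.INTER_CUBIC)
o=np.zeros((600,780,3),'u1');o[:,:467]=b;o[:420,475:775]=c2; save('pics/crop.png',o)
```

```text
coupon (array([581.1, 359.6]), array([ 46.7, 110.4]), 73.67, [[522.0, 353.0], [628.0, 322.0], [641.0, 366.0], [535.0, 398.0]]) z [19.4 22.3 25.1]
tray (array([ 590.1, -337.9]), array([188. , 245.6]), 86.99, [[462.0, -425.0], [708.0, -438.0], [718.0, -251.0], [472.0, -238.0]]) z [-0.7  4.3 16.9]
base (array([664.1, -28.5]), array([247.1, 391.9]), 0.51, [[539.0, 166.0], [542.0, -226.0], [789.0, -223.0], [786.0, 169.0]])
anvil (array([529.8,   7.6]), array([ 71.5, 319.3]), 80.34, [[366.0, -1.0], [681.0, -54.0], [693.0, 16.0], [378.0, 70.0]]) [629.74052977  -8.46300139  51.78863815]
pad [599.61233315 115.87503386  78.49615668] (array([503.7, 108.7]), array([255.9,  58.5]), 4.41, [[374.0, 128.0], [378.0, 70.0], [634.0, 89.0], [629.0, 148.0]]) 61.398875465963286 1132.4405594052253
jar [ 394.48262113 -150.10928015   84.60872087] frag [398.57094705  25.87121669  42.95157911] brush [325.83291468 229.96533393  18.88494156]
```

View pics/crop.png

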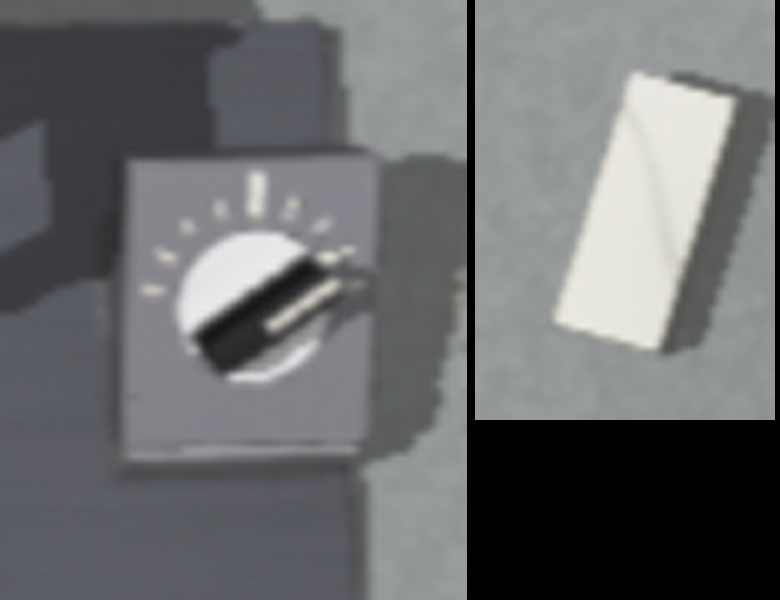

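Crop: the bezel stripe points to the right of the zero mark, so about +1 rad clockwise. The block on the right is a plain white one, so it is the coupon. One refining measurement of the stand parts follows.

Run:
```python
from h import *
import pickle
s=pickle.load(open('top0.pkl','rb')); P=s['P']; hsv=cv2.cvtColor(s['img'],cv2.COLOR_RGB2HSV)
x,y,z=P[...,0],P[...,1],P[...,2]; ok=s['range_z']>0
def rep(n,m,h=None):
    n_,l,st,_=cv2.connectedComponentsWithStats(m.astype('u1')); i=1+st[1:,4].argmax(); q=l==i; p=P[q]
    vs,us=np.where(q); pts=[ray(s,u,v,h)[:2] for u,v in zip(us,vs)] if h else p[:,:2]
    r=cv2.minAreaRect(np.float32(pts)); print(n,st[i].tolist(),'mean',p.mean(0).round(1),'rect',np.round(r[0],1),np.round(r[1],1),round(r[2],1),'bb',np.percentile(pts,[1,99],axis=0).round(0).tolist()); return q
box=lambda a,b,c,d:ok&(x>a)&(x<b)&(y>c)&(y<d)
rep('anvil',box(540,720,-50,40)&(z>38)&(z<54),45)
rep('pad',box(540,700,80,170)&(z>40)&(hsv[...,2]<45))
rep('pedalplate',box(540,720,60,180)&(z>40))
q=rep('console',box(540,760,-230,-90)&(z>40))
p=P[q]; 
rep('tray',box(480,720,-400,-240)&(z>12)&(z<35),25)
rep('arm',box(600,850,-80,60)&(z>180))
# slope plane
f=q&(hsv[...,2]>90)&(hsv[...,2]<170); p=P[f]
A=np.c_[p[:,:2],np.ones(len(p))]; c=np.linalg.lstsq(A,p[:,2],rcond=None)[0]; r=abs(A@c-p[:,2])<4; c=np.linalg.lstsq(A[r],p[r,2],rcond=None)[0]; print('plane',c,np.degrees(np.arctan(c[:2])))
w=q&(hsv[...,2]>190); print('disk',P[w].mean(0)); rep('disk',w)
k=q&(hsv[...,2]<50); rep('bar',k)
t=ok&(z<200)
for n in ('side',):
    s2=pickle.load(open('side0.pkl','rb')); h2=cv2.cvtColor(s2['img'],cv2.COLOR_RGB2HSV)
    P2=s2['P']; m=(s2['range_z']>0)&(P2[...,0]>560)&(P2[...,0]<720)&(P2[...,1]>-60)&(P2[...,1]<40)&(P2[...,2]>90)&(P2[...,2]<185)&(P2[...,0]<690)
    p=P2[m]; print('plunger side',len(p),np.percentile(p,[2,50,98],axis=0).round(0).tolist() if len(p) else 0)
    m=(P2[...,0]>540)&(P2[...,0]<720)&(P2[...,1]>-50)&(P2[...,1]<40)&(abs(P2[...,2]-45)<4); p=P2[m]; print('anvil side',np.percentile(p,[1,50,99],axis=0).round(0).tolist())
```

```text
anvil [295, 132, 25, 41, 692] mean [631.1  -8.7  45.4] rect [640.6 -11.4] [100.7  56.4] 0.3 bb [[592.0, -39.0], [688.0, 16.0]]
pad [242, 154, 26, 25, 583] mean [600.1 116.1  76.5] rect [601.  116.5] [60.6 61. ] 2.4 bb [[572.0, 87.0], [630.0, 146.0]]
pedalplate [234, 131, 41, 52, 1494] mean [623.8 118.3  66.8] rect [625.8 118.2] [129.7  98.9] 0.1 bb [[563.0, 71.0], [688.0, 165.0]]
console [350, 122, 42, 49, 1920] mean [ 641.7 -157.4   91.9] rect [ 647.1 -161.3] [ 90.9 109.8] 89.9 bb [[593.0, -205.0], [698.0, -116.0]]
tray [404, 136, 62, 74, 709] mean [ 595.6 -325.9   22.4] rect [ 588.3 -330.8] [181.3 143.4] 1.2 bb [[498.0, -400.0], [680.0, -259.0]]
arm [296, 78, 31, 64, 1568] mean [690.   -9.7 234.4] rect [688.1 -11.3] [124.6  60.6] 0.2 bb [[626.0, -39.0], [748.0, 19.0]]
plane [ 4.47979812e-01 -9.88051267e-03 -1.99001818e+02] [24.13141625 -0.56609325]
disk [ 649.26615161 -156.99446575  100.87249063]
disk [362, 135, 18, 15, 136] mean [ 651.4 -153.8  101.2] rect [ 652.5 -153.2] [19.5 46. ] 32.2 bb [[634.0, -175.0], [664.0, -137.0]]
bar [365, 140, 18, 15, 89] mean [ 629.2 -155.4  122.8] rect [ 630.4 -159.5] [15.7 44.3] 34.6 bb [[615.0, -176.0], [647.0, -140.0]]
plunger side 276 [[628.0, -27.0, 100.0], [634.0, -22.0, 148.0], [646.0, -10.0, 184.0]]
anvil side [[590.0, -45.0, 41.0], [643.0, -18.0, 45.0], [711.0, 12.0, 49.0]]
```

```bash
cat >> h.py <<'E'
def Rq(q): return R.from_quat([q[1],q[2],q[3],q[0]])
def frame(z,y):
    z=np.array(z,float)/np.linalg.norm(z); y=np.array(y,float); y-=z*(y@z); y/=np.linalg.norm(y); return R.from_matrix(np.c_[np.cross(y,z),y,z])
def plan(steps,pos=None,rot=None):
    """steps: list of ('p',xyz) or ('r',Rotation); prints totals in units"""
    o=ctrl.observe(); p=o['position'] if pos is None else np.array(pos,float); r=Rq(o['tool_rot']) if rot is None else rot
    for k,v in steps:
        if k=='p': d=r.inv().apply(np.array(v)-p)/150; print('shift',d.round(3),'rows>=',int(np.ceil(np.abs(d*150).max()/35))); p=np.array(v,float)
        else: d=(r.inv()*v).as_rotvec()/(np.pi/2); print('turn',d.round(3),'rows>=',int(np.ceil(np.linalg.norm(d)*90/7.5))); r=v
N=np.array([-.4067,0,.9135]); U=np.array([.9135,0,.4067]); Y=np.array([0,1.,0])
FACE=np.array([640.5,-161.5,90])
def knobframe(th): return frame(-N, np.sin(th)*U+np.cos(th)*Y)
def bezel(s):
    hsv=cv2.cvtColor(s['img'],cv2.COLOR_RGB2HSV); o=-s['R'].T@s['t']
    def onp(u,v,h):
        d=ray(s,u,v,0)-o; return o+d*(((FACE+h*N)-o)@N)/(d@N)
    z=s['P']; q=(abs(z[...,0]-640)<60)&(abs(z[...,1]+161)<45)&(z[...,2]>60)
    top=((z-FACE)@N>28)&((z-FACE)@N<46)&q
    vs,us=np.where(top); pts=np.array([onp(u,v,38) for u,v in zip(us,vs)])-FACE
    ab=np.c_[pts@U,-pts@Y]; r=cv2.fitLine(np.float32(ab),cv2.DIST_L2,0,.01,.01).ravel(); print('top pts',len(ab),'centre',ab.mean(0).round(1),'angle',np.arctan2(r[1],r[0]).round(3))
    w=top&(hsv[...,2]>130); vs,us=np.where(w)
    if len(us)>4:
        pts=np.array([onp(u,v,38) for u,v in zip(us,vs)])-FACE; ab=np.c_[pts@U,-pts@Y]; r=cv2.fitLine(np.float32(ab),cv2.DIST_L2,0,.01,.01).ravel(); print('stripe',len(ab),ab.mean(0).round(1),'dir',np.arctan2(r[1],r[0]).round(3))
E
python3 - <<'E'
from h import *
import pickle
s=pickle.load(open('top0.pkl','rb')); bezel(s)
plan([('p',[591,-161.5,215]),('r',knobframe(.95)),('p',FACE+122*N),('p',FACE+12*N)])
E
```

```text
top pts 151 centre [ 3.9 -0.8] angle 0.949
stripe 24 [ 8.5 10.6] dir 0.968
shift [-4.083 -4.042 -0.007] rows>= 18
turn [-0.159 -0.22   0.41 ] rows>= 6
shift [ 0.022 -0.03   0.082] rows>= 1
shift [ 0.    -0.     0.733] rows>= 4
```

Call:
move_arm:
  moves:
    - [[-0.204, -0.202, 0], [0, 0, 0]]
    - [[-0.204, -0.202, 0], [0, 0, 0]]
    - [[-0.204, -0.202, 0], [0, 0, 0]]
    - [[-0.204, -0.202, 0], [0, 0, 0]]
    - [[-0.204, -0.202, 0], [0, 0, 0]]
    - [[-0.204, -0.202, 0], [0, 0, 0]]
    - [[-0.204, -0.202, 0], [0, 0, 0]]
    - [[-0.204, -0.202, 0], [0, 0, 0]]
    - [[-0.204, -0.202, 0], [0, 0, 0]]
    - [[-0.204, -0.202, 0], [0, 0, 0]]
    - [[-0.204, -0.202, 0], [0, 0, 0]]
    - [[-0.204, -0.202, 0], [0, 0, 0]]
    - [[-0.204, -0.202, 0], [0, 0, 0]]
    - [[-0.204, -0.202, 0], [0, 0, 0]]
    - [[-0.204, -0.202, 0], [0, 0, 0]]
    - [[-0.204, -0.202, 0], [0, 0, 0]]
    - [[-0.204, -0.202, 0], [0, 0, 0]]
    - [[-0.204, -0.202, 0], [0, 0, 0]]
    - [[-0.204, -0.202, 0], [0, 0, 0]]
    - [[-0.204, -0.202, 0], [0, 0, 0]]
  claw: 1

```text
time: 2.1
position: [591.2, -162.5, 213.6]
tool_rot: [-0.0, 0.148, 0.989, 0.0]
contact_force: [0.9, 0.8, -0.9]
width: 90.8
```

Call:
move_arm:
  moves:
    - [[0, 0, 0], [-0.0227, -0.0314, 0.0586]]
    - [[0, 0, 0], [-0.0227, -0.0314, 0.0586]]
    - [[0, 0, 0], [-0.0227, -0.0314, 0.0586]]
    - [[0, 0, 0], [-0.0227, -0.0314, 0.0586]]
    - [[0, 0, 0], [-0.0227, -0.0314, 0.0586]]
    - [[0, 0, 0], [-0.0227, -0.0314, 0.0586]]
    - [[0, 0, 0], [-0.0227, -0.0314, 0.0586]]
    - [[0, 0, 0], [0, 0, 0]]
    - [[0, 0, 0], [0, 0, 0]]

```text
time: 3.0
position: [590.7, -160.8, 213.9]
tool_rot: [0.184, 0.447, 0.87, 0.095]
contact_force: [0.4, -0.1, 1.1]
width: 90.8
```

Run:
```python
from h import *
s=snap('side'); save('pics/s1.png',s['img'][100:320,240:560])
o=ctrl.observe(); print(o['position'],o['joint_pos'].round(2),o['time'])
plan([('r',knobframe(.95)),('p',FACE+12*N)])
```

```text
[ 591.17534999 -160.96443542  214.08969161] [-0.47  0.32  1.74  0.28  0.72 -1.27] 3.05
turn [-0.    -0.001  0.001] rows>= 1
shift [ 0.018 -0.031  0.809] rows>= 4
```

Call:
move_arm:
  moves:
    - [[0.018, -0.031, 0.1], [0, 0, 0]]
    - [[0, 0, 0.118], [0, 0, 0]]
    - [[0, 0, 0.118], [0, 0, 0]]
    - [[0, 0, 0.118], [0, 0, 0]]
    - [[0, 0, 0.118], [0, 0, 0]]
    - [[0, 0, 0.118], [0, 0, 0]]
    - [[0, 0, 0.118], [0, 0, 0]]
    - [[0, 0, 0], [0, 0, 0]]

```text
time: 3.85
position: [635.6, -160.8, 99.0]
tool_rot: [0.183, 0.447, 0.87, 0.095]
contact_force: [0.2, -0.4, 0.6]
width: 91.1
```

Call:
move_arm:
  moves:
    - [[0, 0, 0], [0, 0, 0]]
    - [[0, 0, 0], [0, 0, 0]]
    - [[0, 0, 0], [0, 0, 0]]
    - [[0, 0, 0], [0, 0, 0]]
    - [[0, 0, 0], [0, 0, 0]]
    - [[0, 0, 0], [0, 0, 0]]
    - [[0, 0, 0], [0, 0, 0]]
    - [[0, 0, 0], [0, 0, 0]]
  claw: -1
  force: 15

```text
time: 4.65
position: [635.1, -161.2, 101.0]
tool_rot: [0.184, 0.448, 0.87, 0.095]
contact_force: [-0.4, 0.3, 0.3]
width: 30.2
```

Run:
```python
from h import *
s=snap('side'); save('pics/s2.png',cv2.resize(s['img'][120:320,260:480],(660,600)))
o=ctrl.observe(); print(o['position'],o['joint_pos'].round(2),o['time'],o['width'],o['torque'],o['contact_force'])
plan([('r',knobframe(0)),('p',FACE+12*N)])
```

```text
[ 635.13583197 -161.19184163  100.97782618] [-0.43  0.54  1.76  0.38  0.48 -1.36] 4.7 25.760222521464673 [-0.0919059   0.25963983  0.00750631] [-0.09761754  0.50808229  0.13770231]
turn [ 0.    -0.001 -0.605] rows>= 8
shift [-0.003 -0.002  0.001] rows>= 1
```

View pics/s2.png

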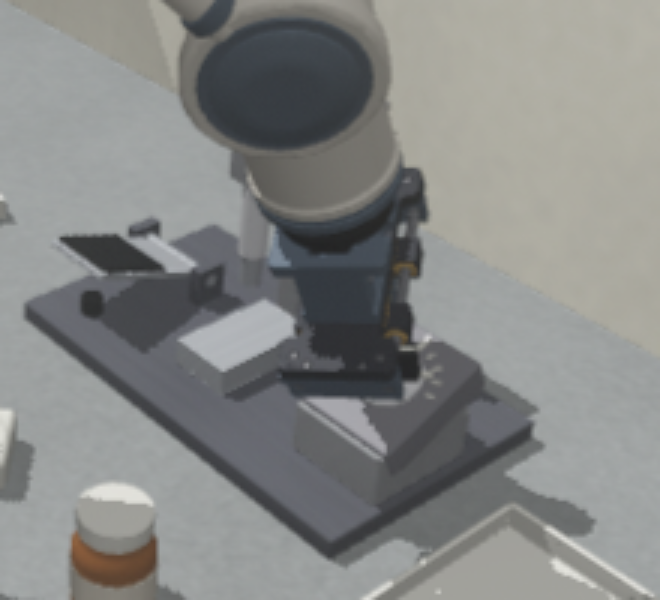

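Image: the fingers straddle the knob bar at (400,360), still closing.

Call:
move_arm:
  moves:
    - [[0, 0, 0], [0, 0, 0]]
    - [[0, 0, 0], [0, 0, 0]]
    - [[0, 0, 0], [0, 0, 0]]
    - [[0, 0, 0], [0, 0, 0]]
    - [[0, 0, 0], [0, 0, 0]]
    - [[0, 0, 0], [0, 0, 0]]

```text
time: 5.3
position: [635.4, -161.0, 101.1]
tool_rot: [0.185, 0.448, 0.87, 0.096]
contact_force: [3.2, 4.7, 0.9]
width: 14.0
```

Call:
move_arm:
  moves:
    - [[0, 0, 0], [0, 0, -0.06]]
    - [[0, 0, 0], [0, 0, -0.06]]
    - [[0, 0, 0], [0, 0, -0.06]]
    - [[0, 0, 0], [0, 0, -0.06]]
    - [[0, 0, 0], [0, 0, -0.06]]
    - [[0, 0, 0], [0, 0, -0.06]]
    - [[0, 0, 0], [0, 0, -0.06]]
    - [[0, 0, 0], [0, 0, -0.06]]
    - [[0, 0, 0], [0, 0, -0.06]]
    - [[0, 0, 0], [0, 0, -0.06]]
    - [[0, 0, 0], [0, 0, 0]]
    - [[0, 0, 0], [0, 0, 0]]
    - [[0, 0, 0], [0, 0, 0]]

```text
time: 6.6
position: [634.5, -163.0, 100.7]
tool_rot: [0.208, 0.004, 0.978, 0.0]
contact_force: [-9.7, -16.9, -1.5]
width: 14.1
```

Run:
```python
from h import *
o=ctrl.observe(); print(o['position'],o['joint_pos'].round(2),o['time'],o['width'],o['torque'],o['contact_force'])
plan([('r',knobframe(0)),('p',FACE+12*N)])
```

```text
[ 634.46452403 -163.00538813  100.73586506] [-0.43  0.54  1.76  0.37  0.48 -2.3 ] 6.6 14.056654696732643 [-2.77432313  1.86761935 -1.30164556] [ -9.65835297 -16.91029144  -1.46482998]
turn [-0.001 -0.    -0.006] rows>= 1
shift [-0.008  0.01   0.002] rows>= 1
```

Call:
move_arm:
  moves:
    - [[0, 0, 0], [0, 0, 0]]
    - [[0, 0, 0], [0, 0, 0]]
    - [[0, 0, 0], [0, 0, 0]]
    - [[0, 0, 0], [0, 0, 0]]
    - [[0, 0, -0.1], [0, 0, 0]]
    - [[0, 0, -0.15], [0, 0, 0]]
    - [[0, 0, -0.2], [0, 0, 0]]
    - [[0, 0, -0.2], [0, 0, 0]]
    - [[0, 0, -0.15], [0, 0, 0]]
  claw: 0.3

```text
time: 7.5
position: [585.5, -161.3, 213.2]
tool_rot: [0.208, 0.004, 0.978, 0.001]
contact_force: [0.8, -0.3, -0.6]
width: 59.2
```

```bash
cat >> h.py <<'E'
def lean(yaw,a):
    a=np.radians(a); d=np.array([np.cos(yaw),np.sin(yaw),0]); return frame(d*np.sin(a)-np.array([0,0,np.cos(a)]),[-np.sin(yaw),np.cos(yaw),0])
E
python3 - <<'E'
from h import *
o=ctrl.observe(); print(o['position'],o['joint_pos'].round(2),o['time'],o['width'],o['contact_force'])
r=lean(-.288,28); G=np.array([557.1,366.7,11]); z=r.as_matrix()[:,2]
plan([('p',G-170*z),('r',r),('p',G-60*z),('p',G)])
E
```

```text
[ 585.52584311 -161.33481215  213.18233707] [-0.48  0.32  1.76  0.29  0.71 -2.23] 7.5 59.21298948261983 [ 0.84741326 -0.33794172 -0.57138446]
shift [0.811 3.665 0.032] rows>= 16
turn [ 0.08  -0.044  0.16 ] rows>= 3
shift [ 0.    -0.     0.733] rows>= 4
shift [0.  0.  0.4] rows>= 2
```

Call:
move_arm:
  moves:
    - [[0.045, 0.204, 0.002], [0, 0, 0]]
    - [[0.045, 0.204, 0.002], [0, 0, 0]]
    - [[0.045, 0.204, 0.002], [0, 0, 0]]
    - [[0.045, 0.204, 0.002], [0, 0, 0]]
    - [[0.045, 0.204, 0.002], [0, 0, 0]]
    - [[0.045, 0.204, 0.002], [0, 0, 0]]
    - [[0.045, 0.204, 0.002], [0, 0, 0]]
    - [[0.045, 0.204, 0.002], [0, 0, 0]]
    - [[0.045, 0.204, 0.002], [0, 0, 0]]
    - [[0.045, 0.204, 0.002], [0, 0, 0]]
    - [[0.045, 0.204, 0.002], [0, 0, 0]]
    - [[0.045, 0.204, 0.002], [0, 0, 0]]
    - [[0.045, 0.204, 0.002], [0, 0, 0]]
    - [[0.045, 0.204, 0.002], [0, 0, 0]]
    - [[0.045, 0.204, 0.002], [0, 0, 0]]
    - [[0.045, 0.204, 0.002], [0, 0, 0]]
    - [[0.045, 0.204, 0.002], [0, 0, 0]]
    - [[0.045, 0.204, 0.002], [0, 0, 0]]
  claw: 0.6

```text
time: 9.3
position: [481.3, 391.4, 159.7]
tool_rot: [0.208, 0.004, 0.978, 0.001]
contact_force: [1.2, -0.1, 0.1]
width: 73.0
```

Call:
move_arm:
  moves:
    - [[0, 0, 0], [0.02, -0.011, 0.04]]
    - [[0, 0, 0], [0.02, -0.011, 0.04]]
    - [[0, 0, 0], [0.02, -0.011, 0.04]]
    - [[0, 0, 0], [0.02, -0.011, 0.04]]
    - [[0, 0, 0], [0, 0, 0]]

```text
time: 9.8
position: [481.6, 390.9, 159.5]
tool_rot: [0.24, 0.14, 0.96, -0.034]
contact_force: [0.0, 0.1, -0.1]
width: 73.0
```

Run:
```python
from h import *
o=ctrl.observe(); print(o['position'],o['joint_pos'].round(2),o['time'],o['width'],o['contact_force'])
r=lean(-.288,28); G=np.array([557.1,366.7,11]); z=r.as_matrix()[:,2]
plan([('r',r),('p',G-60*z),('p',G)])
s=snap('top'); bezel(s); s2=snap('side')
a=cv2.resize(s['img'][105:185,335:405],(420,480),interpolation=cv2.INTER_CUBIC); b=cv2.resize(s2['img'][130:230,150:290],(378,270)); 
im=np.zeros((480,800,3),'u1'); im[:,:420]=a; im[:270,422:]=b; save('pics/c3.png',im)
```

```text
[481.61111717 390.9303227  159.51048739] [ 0.83  0.5   1.66 -0.59  0.85 -0.09] 9.8 72.96112676344012 [ 0.01170045  0.05981354 -0.13656547]
turn [ 0.001 -0.    -0.001] rows>= 1
shift [-0.002 -0.012  0.722] rows>= 4
shift [0.  0.  0.4] rows>= 2
top pts 150 centre [ 4.  -1.2] angle -0.003
stripe 26 [12.8  1.6] dir 0.051
```

View pics/c3.png

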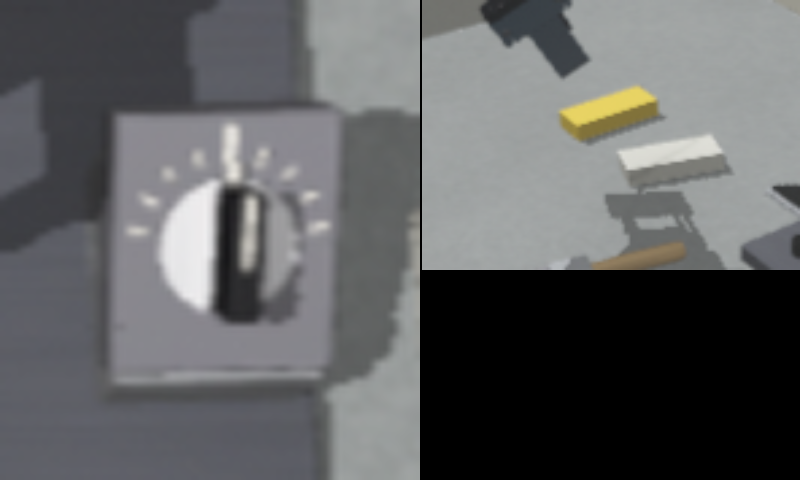

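The pointer bar (240,250) lines up with the long mark (232,150), and the measured bezel angle is about 0. The tool is above and in front of the white block.

Call:
move_arm:
  moves:
    - [[0, -0.012, 0.18], [0, 0, 0]]
    - [[0, 0, 0.18], [0, 0, 0]]
    - [[0, 0, 0.18], [0, 0, 0]]
    - [[0, 0, 0.18], [0, 0, 0]]
    - [[0, 0, 0.14], [0, 0, 0]]
    - [[0, 0, 0.13], [0, 0, 0]]
    - [[0, 0, 0.132], [0, 0, 0]]
    - [[0, 0, 0], [0, 0, 0]]
    - [[0, 0, 0], [0, 0, 0]]

```text
time: 10.8
position: [556.8, 366.1, 10.5]
tool_rot: [0.239, 0.14, 0.96, -0.034]
contact_force: [0.1, -0.1, 0.6]
width: 73.2
```

Call:
move_arm:
  moves:
    - [[0, 0, 0], [0, 0, 0]]
    - [[0, 0, 0], [0, 0, 0]]
    - [[0, 0, 0], [0, 0, 0]]
    - [[0, 0, 0], [0, 0, 0]]
    - [[0, 0, 0], [0, 0, 0]]
    - [[0, 0, 0], [0, 0, 0]]
    - [[0, 0, 0], [0, 0, 0]]
    - [[0, 0, 0], [0, 0, 0]]
  claw: -1
  force: 40

```text
time: 11.6
position: [556.7, 366.6, 10.4]
tool_rot: [0.239, 0.14, 0.96, -0.034]
contact_force: [-3.4, -1.5, 7.5]
width: 45.6
```

Run:
```python
from h import *
o=ctrl.observe(); p=o['position'];print(p,o['joint_pos'].round(2),o['time'],o['width'],o['contact_force'])
r0=Rq(o['tool_rot']); r=lean(0,28)
# TCP relative to coupon centre (placement offset)
off=R.from_euler('z',.288).apply(p-np.array([581.1,359.6,0])); print('off',off)
A=np.array([640.5,-11.5,45]); T=A+off+[0,0,5]; 
print(T)
plan([('p',[p[0]-40,p[1],p[2]+110]),('p',[450,-13,160]),('r',r),('p',[T[0]-120,T[1],T[2]+5]),('p',T)])
```

```text
[556.66891317 366.62853464  10.42492897] [ 0.7   0.76  1.68 -0.8   0.58  0.07] 11.6 45.62393791350304 [-3.37222427 -1.45141276  7.46569109]
off [-25.42121575  -0.20023137  10.42492897]
[615.07878425 -11.70023137  60.42492897]
shift [-0.118 -0.075 -0.768] rows>= 4
shift [-0.384 -2.552 -0.099] rows>= 11
turn [-0.085 -0.001 -0.162] rows>= 3
shift [0.031 0.009 0.698] rows>= 3
shift [-0.691  0.     0.405] rows>= 3
```

Call:
move_arm:
  moves:
    - [[-0.007, -0.005, -0.05], [0, 0, 0]]
    - [[-0.015, -0.01, -0.1], [0, 0, 0]]
    - [[-0.019, -0.012, -0.124], [0, 0, 0]]
    - [[-0.019, -0.012, -0.124], [0, 0, 0]]
    - [[-0.019, -0.012, -0.124], [0, 0, 0]]
    - [[-0.019, -0.012, -0.123], [0, 0, 0]]
    - [[-0.019, -0.012, -0.123], [0, 0, 0]]

```text
time: 12.3
position: [515.7, 366.6, 121.6]
tool_rot: [0.239, 0.139, 0.96, -0.034]
contact_force: [0.4, -0.4, -2.9]
width: 44.5
```

Call:
move_arm:
  moves:
    - [[-0.012, -0.08, -0.003], [0, 0, 0]]
    - [[-0.02, -0.14, -0.005], [0, 0, 0]]
    - [[-0.028, -0.18, -0.007], [0, 0, 0]]
    - [[-0.028, -0.18, -0.007], [0, 0, 0]]
    - [[-0.028, -0.18, -0.007], [0, 0, 0]]
    - [[-0.028, -0.18, -0.007], [0, 0, 0]]
    - [[-0.028, -0.18, -0.007], [0, 0, 0]]
    - [[-0.028, -0.18, -0.007], [0, 0, 0]]
    - [[-0.028, -0.18, -0.007], [0, 0, 0]]
    - [[-0.028, -0.18, -0.007], [0, 0, 0]]
    - [[-0.028, -0.18, -0.007], [0, 0, 0]]
    - [[-0.028, -0.18, -0.007], [0, 0, 0]]
    - [[-0.028, -0.18, -0.007], [0, 0, 0]]
    - [[-0.028, -0.18, -0.007], [0, 0, 0]]
    - [[-0.028, -0.172, -0.007], [0, 0, 0]]
    - [[0, 0, 0], [0, 0, 0]]

```text
time: 13.9
position: [449.9, -16.0, 160.5]
tool_rot: [0.239, 0.14, 0.96, -0.035]
contact_force: [0.6, 1.0, -3.3]
width: 44.5
```

Call:
move_arm:
  moves:
    - [[0, 0, 0], [-0.017, 0, -0.032]]
    - [[0, 0, 0], [-0.017, 0, -0.032]]
    - [[0, 0, 0], [-0.017, 0, -0.032]]
    - [[0, 0, 0], [-0.017, 0, -0.032]]
    - [[0, 0, 0], [-0.017, 0, -0.032]]
    - [[0, 0, 0], [0, 0, 0]]
    - [[0, 0, 0], [0, 0, 0]]

```text
time: 14.6
position: [450.1, -13.3, 159.7]
tool_rot: [0.239, 0.026, 0.971, -0.005]
contact_force: [0.4, 0.2, -2.0]
width: 44.7
```

```bash
cat > m.py <<'E'
from h import *
def coupon(s,x0,x1,y0,y1,z0,z1):
    P=s['P']; hsv=cv2.cvtColor(s['img'],cv2.COLOR_RGB2HSV)
    q=(P[...,0]>x0)&(P[...,0]<x1)&(P[...,1]>y0)&(P[...,1]<y1)&(P[...,2]>z0)&(P[...,2]<z1)&(hsv[...,1]<45)&(hsv[...,2]>165)&(s['range_z']>0)
    n,l,st,_=cv2.connectedComponentsWithStats(q.astype('u1')); q=l==1+st[1:,4].argmax()
    p=P[q]; c=np.c_[p[:,:2],np.ones(len(p))]; k=np.linalg.lstsq(c,p[:,2],rcond=None)[0]
    r=cv2.minAreaRect(np.float32(p[:,:2])); print('n',len(p),'mean',p.mean(0).round(1),'slope',k[:2].round(3),'rect',np.round(r[0],1),np.round(r[1],1),round(r[2],1), 'xr',np.percentile(p[:,0],[1,99]).round(),'yr',np.percentile(p[:,1],[1,99]).round())
E
python3 - <<'E'
from m import *
o=ctrl.observe(); p=o['position'];print(p,o['joint_pos'].round(2),o['time'],o['width'],o['contact_force'])
s=snap('side'); s2=snap('top'); coupon(s2,p[0]-60,p[0]+120,-50,30,p[2]-20,p[2]+30)
save('pics/s4.png',cv2.resize(s['img'][120:320,200:440],(720,600)))
T=np.array([615.1,-11.7,60.4])
plan([('r',lean(0,28)),('p',[T[0]-120,T[1],T[2]+5]),('p',T)])
E
```

```text
[450.07287878 -13.25824816 159.6557144 ] [-0.23  0.2   2.23  0.36  0.24 -2.07] 14.6 44.69048457481925 [ 0.41284162  0.19780472 -2.00697679]
n 633 mean [497.7 -14.  171.5] slope [-0.008  0.011] rect [495.6 -14.2] [43.4 69.6] 88.4 xr [463. 530.] yr [-36.   8.]
turn [-0.014 -0.003 -0.029] rows>= 1
shift [0.032 0.009 0.695] rows>= 3
shift [-0.691  0.     0.405] rows>= 3
```

View pics/s4.png

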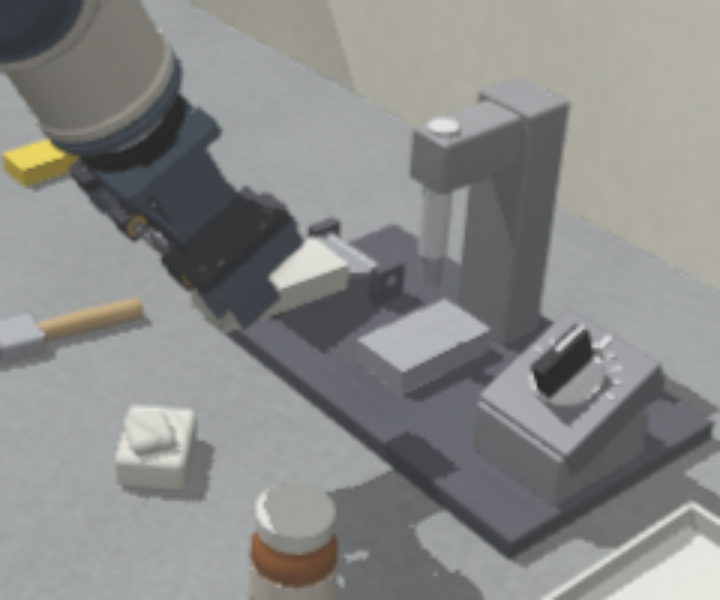

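Image: coupon gripped level at (300,275), with the anvil at (420,345) clear.

Call:
move_arm:
  moves:
    - [[0.005, 0, 0.116], [0, 0, 0]]
    - [[0.005, 0, 0.116], [0, 0, 0]]
    - [[0.005, 0, 0.116], [0, 0, 0]]
    - [[0.005, 0, 0.116], [0, 0, 0]]
    - [[0.006, 0, 0.116], [0, 0, 0]]
    - [[0.006, 0, 0.115], [0, 0, 0]]
    - [[0, 0, 0], [-0.007, -0.0015, -0.0145]]
    - [[0, 0, 0], [-0.007, -0.0015, -0.0145]]
    - [[0, 0, 0], [0, 0, 0]]
    - [[0, 0, 0], [0, 0, 0]]

```text
time: 15.7
position: [497.7, -22.0, 86.2]
tool_rot: [0.232, -0.003, 0.973, 0.013]
contact_force: [-0.2, 0.1, -2.7]
width: 44.8
```

Run:
```python
from m import *
o=ctrl.observe(); p=o['position'];print(p,o['joint_pos'].round(2),o['time'],o['width'],o['contact_force'])
s2=snap('top'); coupon(s2,p[0]-60,p[0]+120,-50,30,p[2]-20,p[2]+30)
T=np.array([615.1,-11.7,60.4])
plan([('r',lean(0,28)),('p',T),('p',T-[0,0,4])])
```

```text
[497.71484759 -21.9654486   86.18167408] [-0.27  0.45  2.2   1.27  0.15 -3.08] 15.7 44.838155907222486 [-0.21878126  0.11108605 -2.7151416 ]
n 549 mean [544.4 -20.1  97.2] slope [-0.025  0.021] rect [542.2 -20.5] [44.5 71.3] 88.8 xr [509. 578.] yr [-42.   1.]
turn [ 0.017 -0.013 -0.   ] rows>= 1
shift [-0.61   0.068  0.519] rows>= 3
shift [0.013 0.    0.024] rows>= 1
```

Call:
move_arm:
  moves:
    - [[-0.05, 0.01, 0.03], [0.004, -0.003, 0]]
    - [[-0.05, 0.01, 0.03], [0.004, -0.003, 0]]
    - [[-0.05, 0.01, 0.03], [0.004, -0.003, 0]]
    - [[-0.05, 0.01, 0.03], [0.004, -0.003, 0]]
    - [[0, 0, 0], [0, 0, 0]]
    - [[0, 0, 0], [0, 0, 0]]
    - [[0, 0, 0], [0, 0, 0]]

```text
time: 16.45
position: [532.5, -16.8, 85.5]
tool_rot: [0.24, -0.001, 0.971, 0.002]
contact_force: [0.5, -0.0, -2.1]
width: 44.9
```

Run:
```python
from m import *
o=ctrl.observe(); p=o['position'];print(p,o['joint_pos'].round(2),o['time'],o['width'],o['contact_force'])
T=np.array([615.1,-11.7,60.4])
plan([('r',lean(0,28)),('p',T),('p',T-[0,0,4])])
```

```text
[532.53869652 -16.77691298  85.4728188 ] [-0.21  0.47  2.14  1.06  0.12 -2.82] 16.45 44.90793108420724 [ 0.52572317 -0.01481621 -2.12336201]
turn [ 0.003 -0.003  0.   ] rows>= 1
shift [-0.408  0.034  0.406] rows>= 2
shift [0.013 0.    0.024] rows>= 1
```

Call:
move_arm:
  moves:
    - [[0.031, 0.01, 0.059], [0, 0, 0]]
    - [[0.031, 0.01, 0.059], [0, 0, 0]]
    - [[-0.05, 0.003, 0.026], [0, 0, 0]]
    - [[-0.05, 0.003, 0.026], [0, 0, 0]]
    - [[-0.05, 0.003, 0.026], [0.002, -0.002, 0]]
    - [[-0.05, 0.003, 0.026], [0.002, -0.001, 0]]
    - [[0, 0, 0], [0, 0, 0]]
    - [[0, 0, 0], [0, 0, 0]]

```text
time: 17.25
position: [568.5, -14.5, 70.7]
tool_rot: [0.239, -0.001, 0.971, 0.004]
contact_force: [-0.0, -0.1, -2.4]
width: 44.8
```

Run:
```python
from m import *
o=ctrl.observe(); p=o['position'];print(p,o['joint_pos'].round(2),o['time'],o['width'],o['contact_force'])
s=snap('side'); s2=snap('top'); coupon(s2,p[0]-60,p[0]+120,-50,30,p[2]-20,p[2]+30)
save('pics/s5.png',cv2.resize(s['img'][120:320,240:480],(720,600)))
T=np.array([615.1,-11.7,60.4])
plan([('r',lean(0,28)),('p',T),('p',T-[0,0,4])])
```

```text
[568.45946828 -14.54751472  70.66020919] [-0.19  0.53  2.06  0.9   0.12 -2.64] 17.25 44.79157037153286 [-0.00588556 -0.08233037 -2.35049466]
n 481 mean [611.2 -11.8  82.3] slope [-0.009 -0.017] rect [612.3 -12.2] [44.6 70.1] 87.9 xr [578. 646.] yr [-35.   9.]
turn [ 0.006 -0.004  0.   ] rows>= 1
shift [-0.243  0.019  0.207] rows>= 2
shift [0.013 0.    0.024] rows>= 1
```

View pics/s5.png

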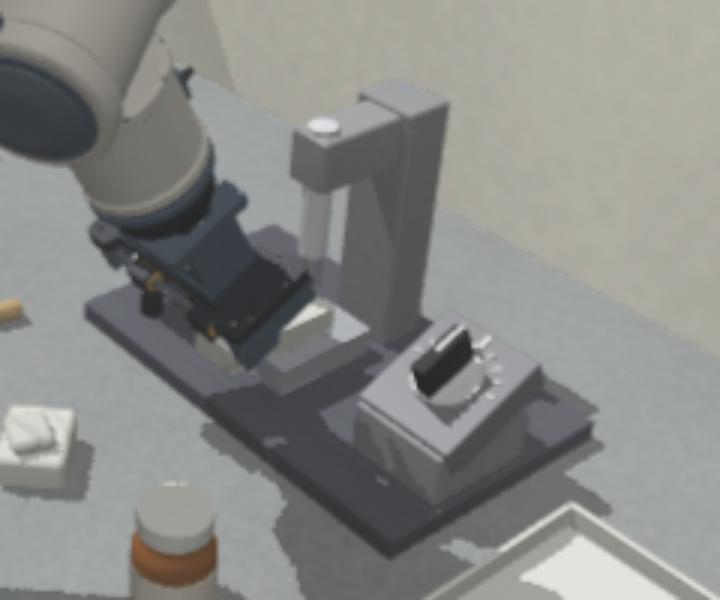

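Image: coupon nose over the anvil at (305,325), below the plunger end at about (315,260), entering straight.

Call:
move_arm:
  moves:
    - [[-0.04, 0.004, 0.034], [0.001, -0.001, 0]]
    - [[-0.04, 0.004, 0.034], [0.001, -0.001, 0]]
    - [[-0.04, 0.003, 0.034], [0.001, -0.001, 0]]
    - [[-0.041, 0.003, 0.035], [0.001, -0.001, 0]]
    - [[-0.041, 0.003, 0.035], [0.001, 0, 0]]
    - [[-0.041, 0.002, 0.035], [0.001, 0, 0]]
    - [[0, 0, 0], [0, 0, 0]]
    - [[0, 0, 0], [0, 0, 0]]

```text
time: 18.15
position: [615.1, -11.5, 60.3]
tool_rot: [0.242, -0.0, 0.97, -0.0]
contact_force: [-0.6, -0.5, -3.5]
width: 44.6
```

Run:
```python
from m import *
o=ctrl.observe(); p=o['position'];print(p,o['joint_pos'].round(2),o['time'],o['width'],o['contact_force'])
s=snap('side'); coupon(s,560,720,-50,30,45,90); s2=snap('top'); coupon(s2,560,720,-50,30,55,90)
T=np.array([615.1,-11.7,60.4])
plan([('r',lean(0,28)),('p',T),('p',T-[0,0,4])])
```

```text
[615.13559359 -11.53842722  60.26369675] [-0.16  0.58  1.96  0.57  0.14 -2.28] 18.15 44.6347320966761 [-0.59623312 -0.48376299 -3.49953798]
n 38 mean [679.9 -29.   71.7] slope [ 0.009 -0.045] rect [677.2 -32.4] [37.6 14.8] 20.7 xr [659. 694.] yr [-35. -20.]
n 225 mean [ 6.516e+02 -3.000e-01  7.280e+01] slope [-0.004 -0.004] rect [656.8   2.2] [73.4 39.6] 29.1 xr [626. 695.] yr [-31.  12.]
turn [-0. -0.  0.] rows>= 1
shift [-0.    -0.001 -0.   ] rows>= 1
shift [0.013 0.    0.024] rows>= 1
```

Call:
move_arm:
  moves:
    - [[0.004, 0, 0.007], [0, 0, 0]]
    - [[0.004, 0, 0.007], [0, 0, 0]]
    - [[0.004, 0, 0.007], [0, 0, 0]]
    - [[0.003, 0, 0.005], [0, 0, 0]]
    - [[0, 0, 0], [0, 0, 0]]

```text
time: 18.75
position: [615.6, -11.6, 55.7]
tool_rot: [0.242, -0.0, 0.97, -0.0]
contact_force: [-0.4, -1.0, -3.4]
width: 44.4
```

Call:
move_arm:
  moves:
    - [[0.001, 0, 0.003], [0, 0, 0]]
    - [[0.001, 0, 0.003], [0, 0, 0]]
    - [[0, 0, 0], [0, 0, 0]]

```text
time: 19.05
position: [615.7, -11.6, 55.4]
tool_rot: [0.242, -0.0, 0.97, -0.0]
contact_force: [-5.9, -0.0, 8.3]
width: 44.5
```

Call:
move_arm:
  moves:
    - [[0, 0, 0], [0, 0, 0]]
    - [[0, 0, 0], [0, 0, 0]]
    - [[0, 0, 0], [0, 0, 0]]
    - [[0, 0, 0], [0, 0, 0]]
    - [[0, 0, 0], [0, 0, 0]]
  claw: 0.35

```text
time: 19.55
position: [615.9, -11.6, 55.0]
tool_rot: [0.242, -0.0, 0.97, -0.0]
contact_force: [-0.6, 0.8, -0.3]
width: 61.4
```

Run:
```python
from h import *
o=ctrl.observe(); p=o['position'];print(p,o['joint_pos'].round(2),o['time'],o['width'],o['contact_force'])
plan([('p',p+[-100,0,25]),('p',[480,-11.5,180]),('r',lean(0,0)),('p',[590,118.5,180])])
```

```text
[615.8712347  -11.62121282  54.9569895 ] [-0.16  0.59  1.97  0.63  0.12 -2.34] 19.55 61.44999209139335 [-0.63895236  0.7641764  -0.33816615]
shift [ 0.51  0.   -0.46] rows>= 3
shift [-0.102  0.    -0.701] rows>= 4
turn [-0.     0.311  0.   ] rows>= 4
shift [-0.733  0.867  0.   ] rows>= 4
```

Call:
move_arm:
  moves:
    - [[0.034, 0, -0.031], [0, 0, 0]]
    - [[0.068, 0, -0.061], [0, 0, 0]]
    - [[0.068, 0, -0.061], [0, 0, 0]]
    - [[0.068, 0, -0.061], [0, 0, 0]]
    - [[0.068, 0, -0.061], [0, 0, 0]]
    - [[0.068, 0, -0.061], [0, 0, 0]]
    - [[0.068, 0, -0.061], [0, 0, 0]]
    - [[0.068, 0, -0.061], [0, 0, 0]]

```text
time: 20.35
position: [518.5, -14.9, 86.2]
tool_rot: [0.238, -0.001, 0.971, 0.004]
contact_force: [-0.6, 0.2, 0.2]
width: 61.7
```

Call:
move_arm:
  moves:
    - [[-0.02, 0, -0.14], [0, 0.03, 0]]
    - [[-0.02, 0, -0.14], [0, 0.04, 0]]
    - [[-0.02, 0, -0.14], [0, 0.04, 0]]
    - [[-0.02, 0, -0.14], [0, 0.05, 0]]
    - [[-0.02, 0, -0.14], [0, 0.05, 0]]
    - [[0, 0, 0], [0, 0.05, 0]]
    - [[0, 0, 0], [0, 0.05, 0]]
    - [[0, 0, 0], [0, 0, 0]]
    - [[0, 0, 0], [0, 0, 0]]

```text
time: 21.25
position: [510.4, 1.7, 148.1]
tool_rot: [0.071, -0.016, 0.997, 0.029]
contact_force: [-0.2, -0.5, -0.8]
width: 61.4
```

Run:
```python
from m import *
o=ctrl.observe(); p=o['position'];print(p,o['joint_pos'].round(2),o['time'],o['width'],o['contact_force'])
s=snap('side'); coupon(s,560,720,-50,30,55,90); s2=snap('top'); coupon(s2,560,720,-50,30,55,90); bezel(s2)
print('jar',s2['P'][251,371],'frag',s2['P'][251,294])
save('pics/s6.png',np.hstack([cv2.resize(s['img'][170:270,270:390],(480,400)),cv2.resize(s2['img'][110:200,270:342],(320,400))]))
plan([('r',lean(0,0)),('p',[590,118.5,180])])
```

```text
[510.35457973   1.65683506 148.07982291] [-0.17  0.36  1.82  0.11  0.83 -1.84] 21.25 61.43393452745383 [-0.19608524 -0.51159435 -0.76856759]
n 436 mean [638.9 -13.   66.9] slope [-0.005 -0.006] rect [644.9 -13.1] [119.8  45.5] 0.7 xr [587. 696.] yr [-35.   9.]
n 200 mean [654.7  -3.6  67.8] slope [-0.018  0.026] rect [658.1 -10.4] [43.8 73.1] 88.6 xr [625. 694.] yr [-32.  12.]
top pts 152 centre [ 3.9 -1.3] angle 0.005
stripe 25 [12.9  1.7] dir 0.049
jar [387.54130278 -55.2835693  536.68755272] frag [388.14106722  48.51607676 606.13031515]
turn [0.037 0.089 0.02 ] rows>= 2
shift [-0.537  0.779 -0.214] rows>= 4
```

View pics/s6.png

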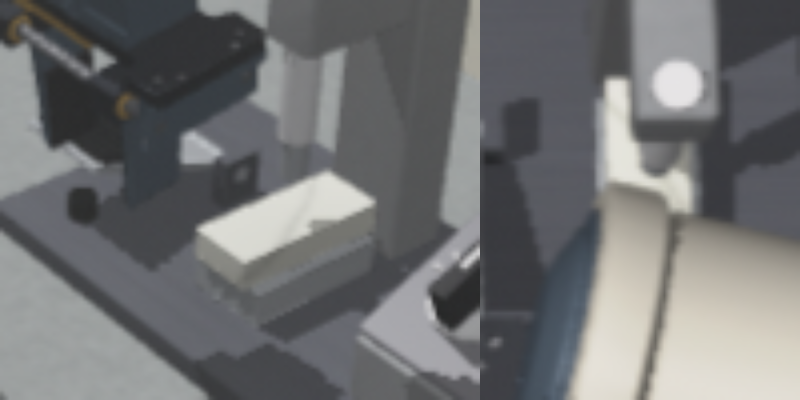

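Image: the coupon sits flat and square on the anvil under the plunger at (285,225), and the fingers are clear. The pedal is next, pressed with the fingers closed.

Call:
move_arm:
  moves:
    - [[0, 0, 0], [0.012, 0.03, 0.007]]
    - [[0, 0, 0], [0.012, 0.03, 0.007]]
    - [[0, 0, 0], [0.012, 0.03, 0.006]]
    - [[0, 0, 0], [0, 0, 0]]
    - [[-0.04, 0.156, -0.03], [0, 0, 0]]
    - [[-0.08, 0.156, -0.02], [0, 0, 0]]
    - [[-0.13, 0.156, 0], [0, 0, 0]]
    - [[-0.13, 0.156, 0], [0, 0, 0]]
    - [[-0.13, 0.156, 0], [0, 0, 0]]
    - [[0, 0, 0], [0, 0, 0]]
    - [[0, 0, 0], [0, 0, 0]]
    - [[0, 0, 0], [0, 0, 0]]
  claw: -1
  force: 20

```text
time: 22.55
position: [585.9, 117.7, 155.6]
tool_rot: [-0.001, 0.0, 1.0, 0.001]
contact_force: [-0.4, 0.6, 0.2]
width: 0.2
```

Run:
```python
from h import *
o=ctrl.observe(); p=o['position'];print(p,o['joint_pos'].round(2),o['time'],o['width'],o['contact_force'])
plan([('r',lean(0,0)),('p',[588,118.5,85]),('p',[588,118.5,49])])
```

```text
[585.94128514 117.69104098 155.64226342] [ 0.1   0.52  1.48  0.    1.14 -1.47] 22.55 0.22219374559197927 [-0.41573032  0.58775711  0.22125202]
turn [ 0.001 -0.001 -0.   ] rows>= 1
shift [-0.014  0.005  0.471] rows>= 3
shift [0.   0.   0.24] rows>= 2
```

Call:
move_arm:
  moves:
    - [[-0.014, 0.005, 0.14], [0, 0, 0]]
    - [[0, 0, 0.16], [0, 0, 0]]
    - [[0, 0, 0.16], [0, 0, 0]]
    - [[0, 0, 0.06], [0, 0, 0]]
    - [[0, 0, 0.05], [0, 0, 0]]
    - [[0, 0, 0.05], [0, 0, 0]]
    - [[0, 0, 0.04], [0, 0, 0]]
    - [[0, 0, 0.03], [0, 0, 0]]
    - [[0, 0, 0], [0, 0, 0]]

```text
time: 23.45
position: [588.1, 118.8, 52.9]
tool_rot: [-0.001, 0.0, 1.0, 0.0]
contact_force: [-6.0, -1.2, 9.1]
width: 0.6
```

Call:
move_arm:
  moves:
    - [[0, 0, 0.013], [0, 0, 0]]
    - [[0, 0, 0.013], [0, 0, 0]]
    - [[0, 0, 0.007], [0, 0, 0]]
    - [[0, 0, 0], [0, 0, 0]]

```text
time: 23.85
position: [587.9, 118.8, 49.1]
tool_rot: [-0.001, 0.0, 1.0, 0.0]
contact_force: [-11.1, -1.8, 21.5]
width: 0.4
```

Call:
move_arm:
  moves:
    - [[0, 0, 0.005], [0, 0, 0]]
    - [[0, 0, 0], [0, 0, 0]]
    - [[0, 0, 0], [0, 0, 0]]

```text
time: 24.15
position: [587.9, 118.8, 49.0]
tool_rot: [-0.001, 0.0, 1.0, 0.0]
contact_force: [-14.6, -1.6, 32.6]
width: 0.5
```

Run:
```python
from m import *
o=ctrl.observe(); print(o['position'],o['contact_force'],o['time'])
s=snap('side'); s2=snap('top'); coupon(s,560,720,-50,30,55,90)
for s in (s,s2):
    P=s['P']; q=(P[...,0]>560)&(P[...,0]<690)&(P[...,1]>83)&(P[...,1]<153)&(P[...,2]>38)&(P[...,2]<100)&(abs(P[...,1]-118)>16); p=P[q]
    if len(p)>20: 
        A=np.c_[p[:,:2],np.ones(len(p))]; k=np.linalg.lstsq(A,p[:,2],rcond=None)[0]; r=abs(A@k-p[:,2])<5; k=np.linalg.lstsq(A[r],p[r,2],rcond=None)[0]; print(len(p),r.sum(),'slope x',k[0],'z at 588',k@[588,118,1])
```

```text
[587.91094574 118.8051529   48.98624062] [-14.57435728  -1.55184068  32.62976423] 24.15
n 2 mean [693.2   6.6  67.3] slope [0.091 0.68 ] rect [693.2   6.6] [2.8 0. ] 158.4 xr [692. 694.] yr [6. 7.]
221 212 slope x -0.04518291515999229 z at 588 48.24554115384284
```

Call:
move_arm:
  moves:
    - [[0, 0, 0], [0, 0, 0]]
    - [[0, 0, 0], [0, 0, 0]]
    - [[0, 0, 0], [0, 0, 0]]
    - [[0, 0, 0], [0, 0, 0]]
    - [[0, 0, 0], [0, 0, 0]]
    - [[0, 0, 0], [0, 0, 0]]
    - [[0, 0, 0], [0, 0, 0]]
    - [[0, 0, 0], [0, 0, 0]]
    - [[0, 0, 0], [0, 0, 0]]
    - [[0, 0, 0], [0, 0, 0]]
    - [[0, 0, 0], [0, 0, 0]]
    - [[0, 0, 0], [0, 0, 0]]
    - [[0, 0, 0], [0, 0, 0]]

```text
time: 25.55
position: [587.9, 118.8, 49.0]
tool_rot: [-0.001, 0.0, 1.0, 0.0]
contact_force: [-14.1, -1.1, 32.6]
width: 0.4
```

Call:
move_arm:
  moves:
    - [[0, 0, -0.03], [0, 0, 0]]
    - [[0, 0, -0.05], [0, 0, 0]]
    - [[0, 0, -0.06], [0, 0, 0]]
    - [[0, 0, -0.08], [0, 0, 0]]
    - [[0, 0, -0.15], [0, 0, 0]]
    - [[0, 0, -0.15], [0, 0, 0]]
    - [[0, 0, -0.15], [0, 0, 0]]
    - [[0, 0, 0], [0, 0, 0]]

```text
time: 26.35
position: [590.3, 119.1, 150.7]
tool_rot: [0.001, 0.0, 1.0, 0.001]
contact_force: [-0.1, -0.0, 0.3]
width: 0.7
```

Run:
```python
from m import *
o=ctrl.observe(); p=o['position'];print(p,o['joint_pos'].round(2),o['time'],o['width'],o['contact_force'])
G=np.array([615.7,-11.6,56])
r=lean(0,28); plan([('p',[500,30,150]),('p',[500,-11.6,120]),('r',r),('p',G+[-100,0,25]),('p',G)])
```

```text
[590.26046913 119.14528033 150.68362896] [ 0.1   0.53  1.48  0.    1.13 -1.47] 26.35 0.7218411086211546 [-0.09722089 -0.03581135  0.32132804]
shift [ 0.602 -0.594  0.002] rows>= 3
shift [ 0.    -0.278  0.2  ] rows>= 2
turn [ 0.001 -0.309 -0.   ] rows>= 4
shift [0.03  0.    0.279] rows>= 2
shift [-0.51  0.    0.46] rows>= 3
```

Call:
move_arm:
  moves:
    - [[0.1, -0.05, 0], [0, 0, 0]]
    - [[0.13, -0.1, 0], [0, 0, 0]]
    - [[0.13, -0.16, 0.02], [0, 0, 0]]
    - [[0.13, -0.16, 0.04], [0, 0, 0]]
    - [[0.11, -0.16, 0.06], [0, 0, 0]]
    - [[0, -0.16, 0.08], [0, 0, 0]]
    - [[0, -0.082, 0], [0, 0, 0]]
    - [[0, 0, 0], [0, -0.05, 0]]
    - [[0, 0, 0], [0, -0.05, 0]]
    - [[0, 0, 0], [0, -0.05, 0]]
    - [[0, 0, 0], [0, -0.05, 0]]
    - [[0, 0, 0], [0, -0.05, 0]]
    - [[0, 0, 0], [0, -0.015, 0]]
    - [[0, 0, 0], [0, 0, 0]]
    - [[0, 0, 0], [0, 0, 0]]
  claw: 0.4

```text
time: 27.85
position: [499.5, -11.5, 117.6]
tool_rot: [0.206, 0.0, 0.979, 0.0]
contact_force: [0.1, 0.0, 0.5]
width: 64.2
```

Run:
```python
from m import *
o=ctrl.observe(); p=o['position'];print(p,o['joint_pos'].round(2),o['time'],o['width'],o['contact_force'])
s=snap('side'); coupon(s,560,720,-50,30,55,90)
G=np.array([611,-11.8,56])
r=lean(0,24); plan([('r',r),('p',G+[-80,0,15]),('p',G)])
```

```text
[499.54942423 -11.48528564 117.60349717] [-0.2   0.36  2.12  0.31  0.27 -2.05] 27.85 64.15364809972264 [0.05438199 0.00585706 0.53127091]
n 435 mean [638.6 -13.   66.9] slope [-0.005 -0.016] rect [645.5 -13.5] [ 46.2 119.9] 89.6 xr [586. 695.] yr [-35.   8.]
turn [ 0.    -0.003 -0.   ] rows>= 1
shift [-0.063 -0.002  0.369] rows>= 2
shift [-0.447  0.     0.308] rows>= 2
```

Call:
move_arm:
  moves:
    - [[-0.013, 0, 0.074], [0, -0.003, 0]]
    - [[-0.013, 0, 0.074], [0, 0, 0]]
    - [[-0.013, 0, 0.074], [0, 0, 0]]
    - [[-0.012, 0, 0.074], [0, 0, 0]]
    - [[-0.012, 0, 0.073], [0, 0, 0]]
    - [[0, 0, 0], [0, 0, 0]]
    - [[0, 0, 0], [0, 0, 0]]

```text
time: 28.6
position: [530.4, -11.4, 70.6]
tool_rot: [0.208, 0.0, 0.978, 0.001]
contact_force: [0.9, -0.9, -0.2]
width: 64.0
```

Run:
```python
from m import *
o=ctrl.observe(); p=o['position'];print(p,o['joint_pos'].round(2),o['time'],o['width'],o['contact_force'])
G=np.array([611,-11.8,56])
r=lean(0,24); plan([('r',r),('p',G)])
```

```text
[530.36775757 -11.35573199  70.64409626] [-0.18  0.49  2.1   0.51  0.16 -2.25] 28.6 63.97671219249411 [ 0.87773475 -0.88984823 -0.17571256]
turn [ 0.001  0.    -0.   ] rows>= 1
shift [-0.451 -0.003  0.308] rows>= 2
```

Call:
move_arm:
  moves:
    - [[-0.065, -0.001, 0.044], [0, 0, 0]]
    - [[-0.065, -0.001, 0.044], [0, 0, 0]]
    - [[-0.065, -0.001, 0.044], [0, 0, 0]]
    - [[-0.064, 0, 0.044], [0, 0, 0]]
    - [[-0.064, 0, 0.044], [0, 0, 0]]
    - [[-0.064, 0, 0.044], [0, 0, 0]]
    - [[-0.064, 0, 0.044], [0, 0, 0]]
    - [[0, 0, 0], [0, 0, 0]]
    - [[0, 0, 0], [0, 0, 0]]

```text
time: 29.5
position: [610.4, -11.9, 55.8]
tool_rot: [0.208, 0.0, 0.978, 0.0]
contact_force: [0.3, 0.3, -0.6]
width: 63.5
```

Call:
move_arm:
  moves:
    - [[0, 0, 0], [0, 0, 0]]
    - [[0, 0, 0], [0, 0, 0]]
    - [[0, 0, 0], [0, 0, 0]]
    - [[0, 0, 0], [0, 0, 0]]
    - [[0, 0, 0], [0, 0, 0]]
    - [[0, 0, 0], [0, 0, 0]]
    - [[0, 0, 0], [0, 0, 0]]
  claw: -1
  force: 40

```text
time: 30.2
position: [610.4, -12.0, 55.9]
tool_rot: [0.208, 0.0, 0.978, 0.0]
contact_force: [-5.4, -0.7, 5.5]
width: 44.7
```

Run:
```python
from m import *
o=ctrl.observe(); p=o['position'];print(p,o['joint_pos'].round(2),o['time'],o['width'],o['contact_force'])
plan([('p',p+[0,0,10]),('p',[500,-11.8,72]),('p',[450,-150,170]), ('p',[450,-331,140])])
```

```text
[610.35161206 -12.02304029  55.90395126] [-0.15  0.58  1.92  0.27  0.24 -1.97] 30.2 44.65934659312188 [-5.43798413 -0.74287224  5.50185048]
shift [-0.027  0.    -0.061] rows>= 1
shift [ 0.656  0.001 -0.336] rows>= 3
shift [ 0.038 -0.921 -0.733] rows>= 4
shift [ 0.081 -1.207  0.182] rows>= 6
```

Call:
move_arm:
  moves:
    - [[-0.009, 0, -0.02], [0, 0, 0]]
    - [[-0.018, 0, -0.041], [0, 0, 0]]
    - [[0.06, 0, -0.03], [0, 0, 0]]
    - [[0.092, 0, -0.041], [0, 0, 0]]
    - [[0.092, 0, -0.041], [0, 0, 0]]
    - [[0.092, 0, -0.041], [0, 0, 0]]
    - [[0.092, 0, -0.041], [0, 0, 0]]
    - [[0.092, 0, -0.041], [0, 0, 0]]
    - [[0.092, 0, -0.041], [0, 0, 0]]
    - [[0.092, 0, -0.041], [0, 0, 0]]
    - [[-0.03, 0, -0.08], [0, 0, 0]]
    - [[-0.05, 0, -0.11], [0, 0, 0]]
    - [[-0.05, 0, -0.11], [0, 0, 0]]
    - [[-0.05, 0, -0.11], [0, 0, 0]]
    - [[-0.05, 0, -0.11], [0, 0, 0]]
    - [[-0.04, 0, -0.09], [0, 0, 0]]
    - [[0, 0, 0], [0, 0, 0]]
    - [[0, 0, 0], [0, 0, 0]]

```text
time: 32.0
position: [495.8, -13.4, 168.5]
tool_rot: [0.206, -0.0, 0.978, 0.002]
contact_force: [0.1, 0.3, -1.9]
width: 44.7
```

Run:
```python
from m import *
o=ctrl.observe(); p=o['position'];print(p,o['joint_pos'].round(2),o['time'],o['width'],o['contact_force'])
s2=snap('top'); coupon(s2,p[0]-60,p[0]+120,-50,30,p[2]-20,p[2]+30)
T=np.array([559,-331,16.5]); r=lean(0,24)
plan([('p',[480,-331,170]),('r',r),('p',T+[0,0,60]),('p',T+[0,0,6])])
```

```text
[495.77314771 -13.37519036 168.46875895] [-0.21  0.24  2.06  0.21  0.44 -1.96] 32.0 44.69218485714285 [ 0.07855748  0.30498915 -1.89890513]
n 647 mean [547.9 -11.6 179.9] slope [-0.004  0.007] rect [546.5 -12.2] [71.1 44.3] 1.2 xr [513. 581.] yr [-34.  10.]
shift [ 0.088 -2.118 -0.065] rows>= 10
turn [ 0.003 -0.003 -0.   ] rows>= 1
shift [-0.228  0.     0.784] rows>= 4
shift [0.146 0.    0.329] rows>= 2
```

Call:
move_arm:
  moves:
    - [[0.006, -0.08, -0.005], [0, 0, 0]]
    - [[0.006, -0.13, -0.005], [0, 0, 0]]
    - [[0.006, -0.16, -0.005], [0, 0, 0]]
    - [[0.006, -0.16, -0.005], [0, 0, 0]]
    - [[0.006, -0.16, -0.005], [0, 0, 0]]
    - [[0.006, -0.16, -0.005], [0, 0, 0]]
    - [[0.006, -0.16, -0.005], [0, 0, 0]]
    - [[0.006, -0.16, -0.005], [0, 0, 0]]
    - [[0.006, -0.16, -0.005], [0, 0, 0]]
    - [[0.006, -0.16, -0.005], [0, 0, 0]]
    - [[0.006, -0.16, -0.005], [0, 0, 0]]
    - [[0.006, -0.16, -0.005], [0, 0, 0]]
    - [[0.006, -0.16, -0.005], [0, 0, 0]]
    - [[0.006, -0.148, 0], [0, 0, 0]]
    - [[0, 0, 0], [0.003, -0.003, 0]]
    - [[0, 0, 0], [0, 0, 0]]

```text
time: 33.65
position: [480.6, -330.8, 169.6]
tool_rot: [0.208, 0.001, 0.978, 0.001]
contact_force: [-0.2, 0.5, -3.0]
width: 45.1
```

Run:
```python
from m import *
o=ctrl.observe(); p=o['position'];print(p,o['joint_pos'].round(2),o['time'],o['width'],o['contact_force'])
T=np.array([558,-331,16.5]); r=lean(0,24)
plan([('r',r),('p',T+[0,0,60]),('p',T+[0,0,6])])
```

```text
[ 480.61845046 -330.84129438  169.64862047] [-0.9   0.38  1.8   0.49  0.75 -2.8 ] 33.65 45.05421548121314 [-0.16169456  0.53094827 -2.98942339]
turn [ 0.001  0.    -0.001] rows>= 1
shift [-0.219 -0.001  0.777] rows>= 4
shift [0.146 0.    0.329] rows>= 2
```

Call:
move_arm:
  moves:
    - [[-0.031, 0, 0.111], [0, 0, 0]]
    - [[-0.031, 0, 0.111], [0, 0, 0]]
    - [[-0.031, 0, 0.111], [0, 0, 0]]
    - [[-0.031, 0, 0.111], [0, 0, 0]]
    - [[-0.031, 0, 0.111], [0, 0, 0]]
    - [[-0.032, 0, 0.111], [0, 0, 0]]
    - [[-0.032, 0, 0.111], [0, 0, 0]]
    - [[0, 0, 0], [0, 0, 0]]
    - [[0, 0, 0], [0, 0, 0]]

```text
time: 34.55
position: [558.6, -330.5, 77.7]
tool_rot: [0.208, -0.0, 0.978, 0.001]
contact_force: [-0.1, 0.7, -2.0]
width: 44.8
```

Run:
```python
from m import *
o=ctrl.observe(); p=o['position'];print(p,o['joint_pos'].round(2),o['time'],o['width'],o['contact_force'])
s2=snap('top'); coupon(s2,p[0]-60,p[0]+120,-380,-280,p[2]-10,p[2]+30)
s=snap('side'); save('pics/s7.png',cv2.resize(s['img'][200:400,320:560],(720,600)))
T=np.array([558,-331,16.5]); r=lean(0,24)
plan([('r',r),('p',T+[0,0,6]),('p',T)])
```

```text
[ 558.61160677 -330.50980467   77.65820488] [-0.79  0.59  1.75  0.56  0.57 -2.8 ] 34.55 44.84698147677424 [-0.0608823   0.70326392 -1.95130102]
n 291 mean [ 626.4 -326.6   88.9] slope [-0.028 -0.043] rect [ 623.9 -328.8] [42.3 45.4] 1.4 xr [605. 644.] yr [-350. -306.]
turn [-0.     0.001 -0.   ] rows>= 1
shift [0.155 0.001 0.339] rows>= 2
shift [0.016 0.    0.037] rows>= 1
```

View pics/s7.png

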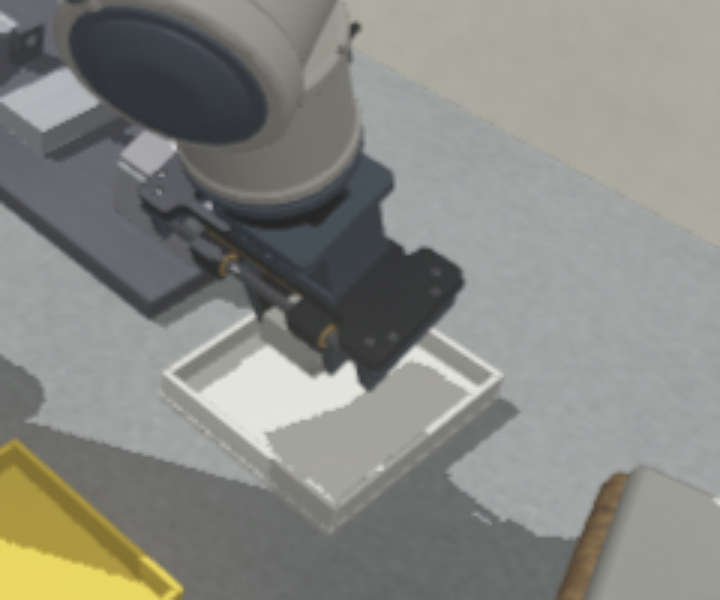

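Image: the gripper with the coupon is above the middle of the white tray (330,420) and clear of the console.

Call:
move_arm:
  moves:
    - [[0.026, 0, 0.057], [0, 0, 0]]
    - [[0.026, 0, 0.057], [0, 0, 0]]
    - [[0.026, 0, 0.057], [0, 0, 0]]
    - [[0.026, 0, 0.057], [0, 0, 0]]
    - [[0.026, 0, 0.057], [0, 0, 0]]
    - [[0.025, 0, 0.054], [0, 0, 0]]
    - [[0.007, 0, 0.016], [0, 0, 0]]
    - [[0.004, 0, 0.01], [0, 0, 0]]
    - [[0, 0, 0], [0, 0, 0]]
    - [[0, 0, 0], [0, 0, 0]]

```text
time: 35.65
position: [558.6, -331.4, 18.3]
tool_rot: [0.209, 0.0, 0.978, -0.0]
contact_force: [-0.2, -0.6, -2.0]
width: 44.9
```

Call:
move_arm:
  moves:
    - [[0.002, 0, 0.006], [0, 0, 0]]
    - [[0.002, 0, 0.006], [0, 0, 0]]
    - [[0.001, 0, 0.003], [0, 0, 0]]
    - [[0, 0, 0], [0, 0, 0]]
    - [[0, 0, 0], [0, 0, 0]]

```text
time: 36.15
position: [558.7, -331.3, 15.9]
tool_rot: [0.209, 0.0, 0.978, -0.0]
contact_force: [-3.7, 0.1, 6.4]
width: 44.6
```

Call:
move_arm:
  moves:
    - [[0, 0, 0], [0, 0, 0]]
    - [[0, 0, 0], [0, 0, 0]]
    - [[0, 0, 0], [0, 0, 0]]
    - [[0, 0, 0], [0, 0, 0]]
    - [[0, 0, 0], [0, 0, 0]]
    - [[0, 0, -0.05], [0, 0, 0]]
    - [[0, 0, -0.1], [0, 0, 0]]
    - [[0, 0, -0.15], [0, 0, 0]]
    - [[0, 0, -0.2], [0, 0, 0]]
    - [[0, 0, -0.2], [0, 0, 0]]
    - [[0, 0, -0.2], [0, 0, 0]]
    - [[0, 0, -0.2], [0, 0, 0]]
    - [[0.1, 0, -0.1], [0, 0, 0]]
    - [[0.1, 0, -0.1], [0, 0, 0]]
    - [[0, 0, 0], [0, 0, 0]]
  claw: 0.35

```text
time: 37.65
position: [449.8, -331.3, 183.2]
tool_rot: [0.209, 0.001, 0.978, -0.001]
contact_force: [0.5, 0.2, -0.0]
width: 61.8
```

Run:
```python
from m import *
import pickle
o=ctrl.observe(); p=o['position'];print(p,o['joint_pos'].round(2),o['time'],o['width'],o['contact_force'])
s2=snap('top'); s=snap('side')
for q in (s2,s): coupon(q,510,670,-380,-282,18,45)
bezel(s2); s0=pickle.load(open('side0.pkl','rb'))
for n,u,v in (('jar',298,293),('frag',250,268),('brush',210,232)): print(n,abs(s['img'][v-25:v+25,u-25:u+25].astype(int)-s0['img'][v-25:v+25,u-25:u+25]).mean(),s['P'][v,u].round(),s0['P'][v,u].round())
P=s2['P']; hs=cv2.cvtColor(s2['img'],cv2.COLOR_RGB2HSV); m=(P[...,0]>540)&(P[...,0]<700)&(P[...,1]>80)&(P[...,1]<170)&(P[...,2]>40)&(hs[...,2]<45); print('pad',P[m].mean(0))
save('pics/fin.png',np.hstack([cv2.resize(s['img'],(440,330)),cv2.resize(s2['img'][90:230,220:480],(360,330))]))
```

```text
[ 449.75875116 -331.34180052  183.20117117] [-0.96  0.34  1.84  0.49  0.78 -2.85] 37.65 61.79227035760979 [ 0.46371686  0.19986286 -0.00081113]
n 771 mean [ 590.3 -329.1   27.6] slope [0.005 0.004] rect [ 590.9 -329.6] [110.9  45.8] 0.4 xr [537. 644.] yr [-351. -308.]
n 904 mean [ 587.4 -333.1   27.3] slope [-0.002 -0.001] rect [ 589.  -332.6] [ 45.5 112.6] 89.6 xr [535. 643.] yr [-354. -311.]
top pts 146 centre [ 3.9 -1. ] angle -0.002
stripe 26 [12.4  1.7] dir 0.061
jar 0.3072 [ 388. -159.   85.] [ 387. -160.   86.]
frag 8.190133333333334 [381.   6.  40.] [382.   7.  38.]
brush 16.199866666666665 [389. 209.  18.] [387. 206.  21.]
pad [599.86191704 116.72844056  76.40934022]
```

View pics/fin.png

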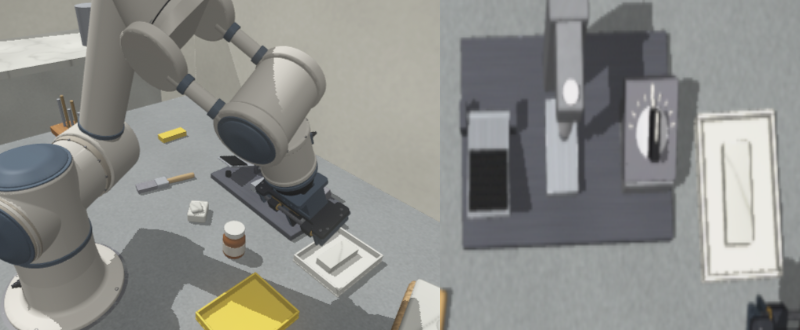

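The coupon lies flat in the white tray, with its top at 27 mm (5 + 22). The bezel is at zero, the pedal is up and the arm is clear.

```bash
python3 -c "
from cell import ctrl
print(ctrl.job_done())"
```

```text
the job is handed in; nothing more can be done
None
```

I zeroed the bezel, set the coupon on the anvil, took the reading, moved the coupon to the white tray and handed the job in at about 38 s. The hand-in gave no verdict, so what follows rests on my own checks.

- **Bezel:** it started near +0.95 rad and read about 0.00 after turning. In the last picture the whole bar still gives −0.002 rad. The white stripe alone gives 0.06 rad, which disagrees slightly but is inside the 0.1 limit.
- **Coupon on the anvil:** it lay flat and square. Its middle was within about 2 mm of the anvil's centre, which I took as the plunger's axis. The position was unchanged after the reading.
- **Pedal:** I held it for over 1.3 s with the tool at 49 mm and about 33 N, where it stopped moving. The plate measured close to level (slope −0.045, put down to depth noise). The pad is back at its starting height.
- **Coupon in the tray:** it was released flat, with its middle within about 3 mm of the tray's centre and its top at 27 mm, so it rests on the floor.
- **Jar, brush and fragment:** the depth readings match the start to within a few millimetres. The images around the brush and fragment differ somewhat; I put that down to the arm's shadow and did not check further.

While carrying the coupon to the anvil, the wrist ran at its joint limits (joint 6 at −3.08, joint 5 at about 0.12). The arm fell slightly short of the commanded pose there, and I corrected that before placing the coupon.

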